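Reassemble the washed gas burners

TASK

The hob's burner parts have been washed; put both burners back together. Seat the large slotted aluminium crown in the large burner cup on the hob and the small crown in the small cup, and put the matching flat black cap on each crown, so that everything sits level and fully home with the crown below and the cap on top. Set each part down rather than dropping it, and leave the egg cup and the salt pot where they are.

Things in the scene. Friction and masses are not known exactly. Their poses are not given: they have to be found in the camera images.
- cup_large: Large burner cup, fixed on the steel hob plate (plate top 8 mm above the worktop): open round dark cup, outer diameter 58 mm, 16 mm high, inner diameter 50 mm, recess 12 mm deep. It is on either of the hob's two burner places, 200 mm apart; the hob itself shifts and turns too. Origin: centre of its underside, on the plate, z up.
- cup_small: Small burner cup, fixed on the hob plate at the other burner place: as the large one, but outer diameter 40 mm, 16 mm high, inner diameter 33 mm, recess 12 mm deep. Origin: centre of its underside, on the plate, z up.
- crown_large: Large crown, loose, about 140 g: aluminium, dark slots round its side, 26 mm high: foot 9 mm high, diameter 43 mm (38 at the bottom), above it a body of diameter 63 mm with a top recess of diameter 44 mm, 8 mm deep. Starts foot down on the worktop. Origin: centre of its underside, z up. Seated, the body rests on the large cup's rim, its origin 7 mm above the cup's.
- crown_small: Small crown, loose, about 70 g: the same shape, 26 mm high: foot 9 mm high, diameter 26 mm (21 at the bottom), above it a body of diameter 44 mm with a top recess of diameter 29 mm, 8 mm deep. Starts foot down on the worktop. Origin: centre of its underside, z up. Seated in the small cup, its origin is 7 mm above the cup's.
- cap_large: Large cap, loose, about 180 g: flat black disc, diameter 66 mm, 10 mm thick (top 2 mm bevelled), on a spigot 6 mm high, diameter 37 mm (32 at the bottom). Starts spigot down on the worktop, disc edge 6 to 14 mm up. Origin: centre of the spigot's underside, z up. Seated with spigot in the large crown's recess, its origin is 20 mm above the crown's, 27 mm above the cup's.
- cap_small: Small cap, loose, about 80 g: the same shape: disc diameter 46 mm, 10 mm thick, spigot 6 mm high, diameter 22 mm (17 at the bottom). Starts spigot down on the worktop. Origin: centre of the spigot's underside, z up. Seated on the small crown, its origin is 20 mm above the crown's, 27 mm above the small cup's.
- egg_cup: Bystander, to be left alone: white egg cup holding a brown egg, 63 mm high, 44 mm across, standing among the burner parts. Origin: centre of its underside.
- salt_pot: Bystander, to be left alone: small round white salt pot with a steel top, 60 mm high, 50 mm across, beside the burner parts. Origin: centre of its underside.
Not all that is in view belongs to the job. What is shaped like the crown_large but orange or pink is not meant.

How it is judged:
By the outcome, as a careful person would: the job done as asked, in the order asked, and still so for the second after the job is handed in, with the robot touching nothing.
It also fails if it takes over 96 s, if anything falls off the work surface, if the arm or the gripper's body presses on something with over 40 N, if the wrist force passes 120 N, or if a joint passes its speed limit or range.

ROBOT

A 6-joint arm with a two-finger parallel gripper is mounted at the origin on the work surface. World frame = base frame: x ahead of the robot, y to its left, z up, the work surface at z = 0. Lengths are in mm, angles in rad, forces in N, time in s.
With the tool pointing down it reaches from about 350 to 775 mm from the base axis. Payload 5.5 kg.
Tool frame: the origin (TCP) lies midway between the tips of the shut fingers; the grasp point (between the pads) lies 19 mm behind it; z points along the fingers, y is the line along which they close (so a half turn about z gives the same grasp; the last joint's range is limited). The gripper opens to 85 mm and grips with 20 to 120 N. Pads are 22 mm wide; open, the fingers measure 114 mm over their backs; the gripper's body (76 mm by 85 mm) begins 54 mm behind the grasp point. The pads swing forward as they close: fully open they stand 13 mm farther back than shut.
Start: joints at [1.145, 0.313, 0.046, 1.304, 0, 1.431], TCP at [162.132, 551.714, 202.723] pointing down, gripper open.
Joint ranges: [-2.76, 2.76], [-0.86, 1.69], [-1.03, 1.26], [-2.2, 2.34], [-1.47, 1.5], [-3.14, 3.14]. Speed limits (rad/s): [2.57, 2.57, 3.14, 3.14, 3.14, 3.14].

INTERFACE

Orientations are given as a unit quaternion [x, y, z, w].
In Python, from workcell import monitor, imaging, arm gives the robot as it stands.
- The arm moves only by the tool drive_tool, never from a script. Its argument "series" is a list of rows, each an object of numbers: "x", "y", "z": the shift along the tool's x, y, z in m; "roll": the turn about the tool's z in rad. In form: [{"x": .., "y": .., "z": .., "roll": ..}, ...]. A call has 1 to 10 rows; each row is the pose to reach, as a shift and turn from the pose commanded when the call began, along the tool's axes at that moment; what a row does not reach only later rows make up. A row lasts 1/10 s, in which the tool goes at most 50 mm and 8.59 degrees, less where a joint would pass 70% of its speed; a pose out of reach is approached as far as the arm can. A call with a gripper value outside its range is refused whole. "gripper" is the finger opening in m, from 0 to 0.0854, set as the call begins (left out, the last holds). The fingers move at their own pace and stop on an object; "grip_force" is the grip in N (left out, the last holds). Time passes only in rows, so rows that repeat a pose let the fingers close. It gives the time, the measured TCP pose, the force, the opening and the grip force at its end, in the units of the state.
- monitor.sense(): the state, without advancing time (a new reading comes with each control period).
- imaging.read_camera(name): name is "scene" or "top" or "wrist"; returns a dict with "frame" (384x512x3 uint8, red, green, blue), "K" (3x3 intrinsics, pixels), "rvec" (rotation vector, rad) and "tvec" (3), from world to camera coordinates, as OpenCV has them; the wrist camera has in their place "tool_from_camera" (4x4, takes a point from camera to tool coordinates, whose origin is the TCP and whose axes are the flange's). Camera axes: x right, y down, z forward; pixel columns grow to the right and rows downward; lengths in mm; the calibration is good to about 2 mm. A picture is of the moment at which its call begins: read the wrist's pose just before it. There is no depth.
- arm.sign_off(): hands the job in; it is judged then, once.
The state is a dict: "time_s": time; "q": joint angles; "joint_vel": joint speeds; "tau": joint torques, N m; "tool_pos": TCP position; "orientation": TCP orientation; "contact_force": force on the tool from outside, world axes, zero at the start; "ft_torque": the same for the moment, N m; "grip_width": finger opening in mm; "gripper_force": force on a finger pad.
Only numpy, scipy, OpenCV 4.12 (cv2) and the standard library are available. Lean on these libraries where they do the work, as an engineer would, in place of code of your own. Each camera call takes 0.05 s, during which the arm holds its last target. There are 200 camera calls.

## Working session

There is one attempt and no reset: what is moved stays moved. The work goes in short steps, Python scripts to look and compute and a tool call to move; the robot and the scene stay as the last step left them, time stands still between calls to the robot, and variables do not carry over. Pictures are saved under pics/ and viewed, at most 17 in all, crops included, and the job is handed in when it is done.

Besides the shell and the picture viewer there is one more tool, called in YAML: its name, and indented under it one key for each argument. drive_tool: Moves the arm, as the interface text tells. Its arguments: {"type":"object","properties":{"series":{"type":"array","items":{"type":"object","properties":{"x":{"type":"number"},"y":{"type":"number"},"z":{"type":"number"},"roll":{"type":"number"}}}},"gripper":{"type":"number"},"grip_force":{"type":"number"}},"required":["series"]}

```bash
ls; mkdir -p pics
python3 - <<'E'
from workcell import monitor, imaging, arm
import cv2
s=monitor.sense(); print(s)
for n in ("top","scene"):
    c=imaging.read_camera(n); cv2.imwrite(f"pics/{n}0.png",c["frame"][:,:,::-1]); print(n,c["K"],c["rvec"],c["tvec"])
E
```

```text
pics
{'time_s': 0.0, 'q': array([1.14541190e+00, 3.13991414e-01, 4.49613386e-02, 1.30359100e+00,
       2.08058730e-05, 1.43123596e+00]), 'joint_vel': array([ 9.53635742e-04, -2.04119288e-04, -6.67146118e-05,  1.99966137e-03,
       -3.80714526e-04, -1.47866529e-03]), 'tau': array([-3.62849150e-04, -4.80624926e+01,  2.98531455e+01,  1.92585401e-02,
       -2.74909480e-04, -1.78284694e-07]), 'tool_pos': array([161.86488119, 551.15664318, 201.80681541]), 'orientation': array([ 1.42426008e-01,  9.89805031e-01, -8.73317928e-04, -2.64297960e-04]), 'contact_force': array([-0.47138018, -0.86437758,  0.36789714]), 'ft_torque': array([0.02064897, 0.01160976, 0.04137075]), 'gripper_force': 0.0, 'grip_width': 85.59338808284404}
top [[458.01067164   0.         257.20648062]
 [  0.         458.01067164 188.60801452]
 [  0.           0.           1.        ]] [ 2.17056749 -2.16166828  0.09186534] [-104.50406771  553.93892443 1054.5815167 ]
scene [[350.93503505   0.         258.3661862 ]
 [  0.         350.93503505 190.89676352]
 [  0.           0.           1.        ]] [ 1.94610026  1.08217421 -0.56415825] [-206.10766102 -252.38879002 1296.36653259]
```

View pics/top0.png

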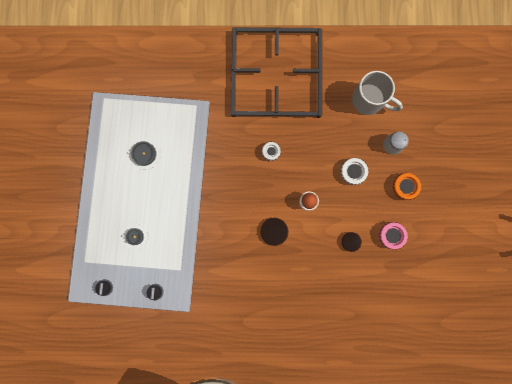

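View pics/scene0.png

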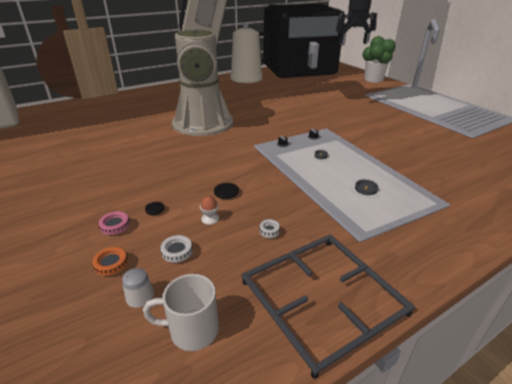

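The top view shows these parts:
- **Cups:** large cup (143,154), small cup (135,237).
- **Crowns:** small crown (271,151). Three things look like the large crown: white/aluminium (355,171), orange (407,186) and pink (394,236). The aluminium one fits, because orange and pink are excluded.
- **Caps:** large cap (274,232), small cap (351,242).
- **Bystanders:** egg (310,201), salt pot (397,142).

I'll measure these and confirm with one enlarged crop.

```bash
cat > h.py <<'E'
import cv2, numpy as np
from workcell import monitor, imaging, arm
from scipy.spatial.transform import Rotation as Rot
def cam(name):
    if name=="wrist":
        s=monitor.sense(); c=imaging.read_camera(name)
        T=np.eye(4); T[:3,:3]=Rot.from_quat(s["orientation"]).as_matrix(); T[:3,3]=s["tool_pos"]
        M=T@c["tool_from_camera"]
    else:
        c=imaging.read_camera(name); M=np.eye(4)
        R=cv2.Rodrigues(np.array(c["rvec"],float))[0]
        M[:3,:3]=R.T; M[:3,3]=-R.T@np.ravel(c["tvec"])
    return c["frame"],np.array(c["K"]),M
def cast(px,K,M,z):
    px=np.asarray(px,float).reshape(-1,2)
    d=np.c_[px,np.ones(len(px))]@np.linalg.inv(K).T@M[:3,:3].T
    o=M[:3,3]; return (o+d*((z-o[2])/d[:,2:]))[:,:2]
def proj(p,K,M):
    q=M[:3,:3].T@(np.array(p,float)-M[:3,3]); return (K@q)[:2]/q[2]
def blob(mask,near,K,M,z):
    """convex hull of the contour nearest to pixel, cast on plane z: centre, diameter"""
    cs,_=cv2.findContours(mask.astype(np.uint8),cv2.RETR_EXTERNAL,cv2.CHAIN_APPROX_NONE)
    cs=[c for c in cs if cv2.contourArea(c)>40]
    c=min(cs,key=lambda c:np.linalg.norm(c[:,0].mean(0)-near))
    w=cast(cv2.convexHull(c)[:,0],K,M,z).astype(np.float32)
    m=cv2.moments(w.reshape(-1,1,2)); A=abs(m["m00"])
    return np.array([m["m10"]/m["m00"],m["m01"]/m["m00"]]),2*np.sqrt(A/np.pi)
E
python3 - <<'E'
from h import *
f,K,M=cam("top"); hsv=cv2.cvtColor(f,cv2.COLOR_RGB2HSV); g=f.max(2)
print("cam",M[:3,3].round())
dark=g<75
white=((hsv[...,1]<60)&(g>90))
colour=(hsv[...,1]>170)&(g>150)
for n,m,p,z in [("cupL",dark,(143,154),16),("cupS",dark,(135,237),16),("crL",white,(355,171),17.5),("crS",white,(271,151),17.5),
 ("capL",dark,(274,232),11),("capS",dark,(351,242),11),("salt",hsv[...,1]<90,(397,142),30),("egg",white,(310,201),30),("orange",colour,(407,186),17),("pink",hsv[...,0]>150,(394,236),17)]:
    c,d=blob(m,p,K,M,z); print(n,c.round(1),round(float(d),1), np.hypot(*c).round())
cv2.imwrite("pics/crop1.png",cv2.resize(f[120:265,240:430],None,fx=4,fy=4,interpolation=cv2.INTER_CUBIC)[:,:,::-1])
E
```

```text
cam [ 450. -115. 1102.]
cupL [311.6 138.2] 33.4 341.0
cupS [311.6 138.2] 33.4 341.0
crL [ 598.8 -332.8] 62.5 685.0
crS [ 646.6 -134.6] 43.4 660.0
capL [ 454.5 -141.4] 63.4 476.0
capS [ 431.1 -323.6] 43.9 539.0
salt [ 665.1 -429. ] 53.3 791.0
egg [ 597.  -330.3] 61.8 682.0
orange [ 527.7 -231.2] 23.7 576.0
pink [ 446.3 -421.9] 63.1 614.0
```

View pics/crop1.png

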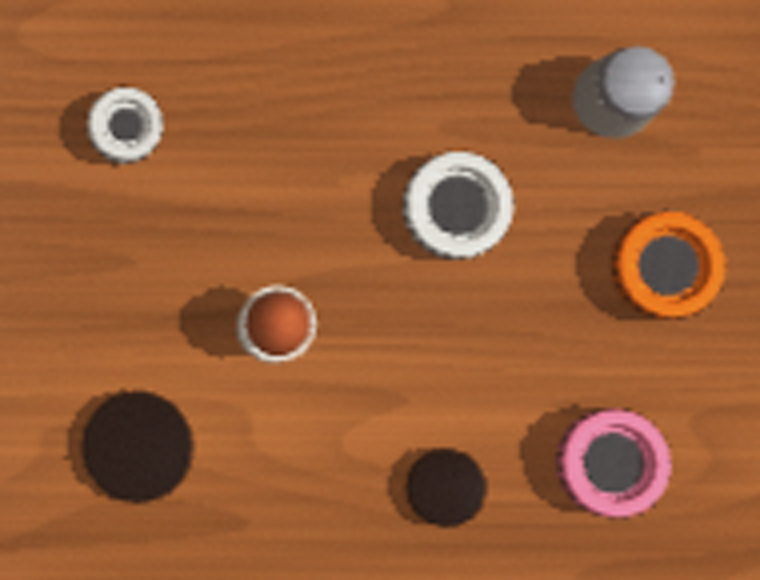

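The crop confirms that the aluminium large crown at crop (459,204), which is (355,171) in the top view, is the one meant. The orange crown at crop (670,264) and the pink one at (615,462) are decoys. Next I'll find the cups with a higher threshold and take a wrist view.

Run:
```python
from h import *
f,K,M=cam("top"); g=f.max(2)
for n,p in [("L",(143,154)),("S",(135,237))]:
    for t in (100,130,150):
        m=np.zeros(g.shape,bool); m[p[1]-25:p[1]+25,p[0]-25:p[0]+25]=(g<t)[p[1]-25:p[1]+25,p[0]-25:p[0]+25]
        c,d=blob(m,p,K,M,16); print(n,t,c.round(1),round(float(d),1))
f,K,M=cam("wrist"); cv2.imwrite("pics/w0.png",f[:,:,::-1]); print(M.round(2))
c=imaging.read_camera("wrist");print(c["tool_from_camera"].round(2),K)
```

```text
L 100 [639.7 172.6] 56.0
L 130 [639.9 173.5] 58.3
L 150 [640.  174.2] 59.7
S 100 [440.6 188.6] 37.6
S 130 [441.1 188.7] 39.6
S 150 [441.4 189.6] 41.3
[[ 2.8000e-01  9.2000e-01  2.6000e-01  9.5410e+01]
 [ 9.6000e-01 -2.7000e-01 -8.0000e-02  5.7036e+02]
 [-0.0000e+00  2.8000e-01 -9.6000e-01  3.7171e+02]
 [ 0.0000e+00  0.0000e+00  0.0000e+00  1.0000e+00]]
[[  -0.     -0.96   -0.28   69.26]
 [   1.     -0.     -0.     -0.74]
 [   0.     -0.28    0.96 -169.53]
 [   0.      0.      0.      1.  ]] [[271.51203745   0.         253.62853475]
 [  0.         271.51203745 195.59088403]
 [  0.           0.           1.        ]]
```

View pics/w0.png

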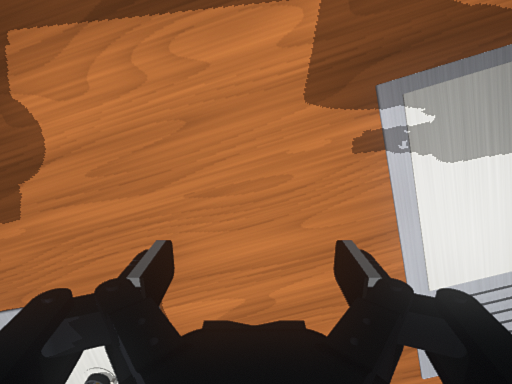

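The wrist view shows the finger tips near (165,245) and (345,245), with the hob edge at right. The cup centres are L (640,173) and S (441,189), which are 200 mm apart as they should be. Now I'll go above the large crown at (599,-333) and turn the closing axis onto world x.

drive_tool:
  series:
    - {"x": -0.668, "y": -0.725, "z": 0.06, "roll": 1.285}
    - {"x": -0.668, "y": -0.725, "z": 0.06, "roll": 1.285}
    - {"x": -0.668, "y": -0.725, "z": 0.06, "roll": 1.285}
    - {"x": -0.668, "y": -0.725, "z": 0.06, "roll": 1.285}
    - {"x": -0.668, "y": -0.725, "z": 0.06, "roll": 1.285}
    - {"x": -0.668, "y": -0.725, "z": 0.06, "roll": 1.285}
    - {"x": -0.668, "y": -0.725, "z": 0.06, "roll": 1.285}
    - {"x": -0.668, "y": -0.725, "z": 0.06, "roll": 1.285}
    - {"x": -0.668, "y": -0.725, "z": 0.06, "roll": 1.285}
    - {"x": -0.668, "y": -0.725, "z": 0.06, "roll": 1.285}

```text
time_s: 1.3
tool_pos: [383.7, 102.3, 172.6]
orientation: [0.708, 0.706, 0.001, 0.0]
contact_force: [1.4, 0.3, -0.8]
grip_width: 85.3
gripper_force: 0.0
```

```bash
cat >> h.py <<'E'
def go(x,y,z,psi=0.0):
    """shift in tool axes (m, rad) from the present pose to TCP x,y,z (mm) with tool y at angle psi"""
    s=monitor.sense(); R=Rot.from_quat(s["orientation"]).as_matrix()
    d=R.T@(np.array([x,y,z])-s["tool_pos"]); now=np.arctan2(R[1,1],R[0,1])
    r=(now-psi+np.pi)%(2*np.pi)-np.pi
    print("t",round(float(s["time_s"]),2),"q",s["q"].round(2),"pos",s["tool_pos"].round(1),"psi",round(float(now),3),"axes",R[:,:2].T.round(3).tolist())
    print("F",s["contact_force"].round(1),"w",round(float(s["grip_width"]),1),"gf",round(float(s["gripper_force"]),1)); print("SHIFT",(d/1000).round(4),"roll",round(float(r),4))
E
python3 -c "
from h import *
go(599,-333,120)"
```

```text
t 1.3 q [ 0.06 -0.02 -0.42  1.17  0.    1.63] pos [383.7 102.3 172.6] psi -0.002 axes [[0.002, 1.0, 0.0], [1.0, -0.002, 0.001]]
F [ 1.4  0.3 -0.8] w 85.3 gf 0.0
SHIFT [-0.4349  0.216   0.0527] roll -0.0019
```

drive_tool:
  series:
    - {"x": -0.435, "y": 0.216, "z": 0.05}
    - {"x": -0.435, "y": 0.216, "z": 0.05}
    - {"x": -0.435, "y": 0.216, "z": 0.05}
    - {"x": -0.435, "y": 0.216, "z": 0.05}
    - {"x": -0.435, "y": 0.216, "z": 0.05}
    - {"x": -0.435, "y": 0.216, "z": 0.05}
    - {"x": -0.435, "y": 0.216, "z": 0.05}
    - {"x": -0.435, "y": 0.216, "z": 0.05}
    - {"x": -0.435, "y": 0.216, "z": 0.05}
    - {"x": -0.435, "y": 0.216, "z": 0.05}

```text
validation failed for argument at $.se...
```

Run:
```python
from h import *
go(599,-333,120)
f,K,M=cam("wrist"); cv2.imwrite("pics/w1.png",f[:,:,::-1]); np.savez("w1.npz",f=f,K=K,M=M)
print(proj((599,-333,26),K,M))
```

```text
t 1.3 q [ 0.06 -0.02 -0.42  1.17  0.    1.63] pos [383.7 102.3 172.6] psi -0.002 axes [[0.002, 1.0, 0.0], [1.0, -0.002, 0.001]]
F [ 1.4  0.3 -0.8] w 85.3 gf 0.0
SHIFT [-0.4349  0.216   0.0527] roll -0.0019
[385.61882114 438.23498158]
```

View pics/w1.png

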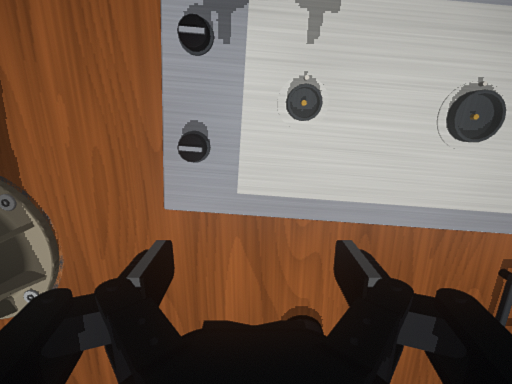

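The move was refused because every row needs "roll". The wrist view happens to show both cups, small at (304,101) and large at (476,116), so it can cross-check them.

drive_tool:
  series:
    - {"x": -0.435, "y": 0.216, "z": 0.05, "roll": 0}
    - {"x": -0.435, "y": 0.216, "z": 0.05, "roll": 0}
    - {"x": -0.435, "y": 0.216, "z": 0.05, "roll": 0}
    - {"x": -0.435, "y": 0.216, "z": 0.05, "roll": 0}
    - {"x": -0.435, "y": 0.216, "z": 0.05, "roll": 0}
    - {"x": -0.435, "y": 0.216, "z": 0.05, "roll": 0}
    - {"x": -0.435, "y": 0.216, "z": 0.05, "roll": 0}
    - {"x": -0.435, "y": 0.216, "z": 0.05, "roll": 0}
    - {"x": -0.435, "y": 0.216, "z": 0.05, "roll": 0}
    - {"x": -0.435, "y": 0.216, "z": 0.05, "roll": 0}

```text
time_s: 2.35
tool_pos: [600.0, -333.3, 121.4]
orientation: [0.708, 0.707, -0.0, 0.0]
contact_force: [0.8, 0.7, 0.9]
grip_width: 86.0
gripper_force: 0.0
```

Run:
```python
from h import *
d=np.load("w1.npz");f,K,M=d["f"],d["K"],d["M"]
for p in ((304,101),(476,116)):
    for t in (90,110):
        m=np.zeros(f.shape[:2],bool); sl=np.s_[p[1]-45:p[1]+45,max(p[0]-45,0):p[0]+36]; m[sl]=(f.max(2)<t)[sl]
        m=cv2.morphologyEx(m.astype(np.uint8),cv2.MORPH_OPEN,np.ones((9,9)))
        print(p,t,*blob(m,p,K,M,16))
go(599,-333,120)
f,K,M=cam("wrist"); cv2.imwrite("pics/w2.png",f[:,:,::-1])
hsv=cv2.cvtColor(f,cv2.COLOR_RGB2HSV); p=proj((599,-333,20),K,M); print(p)
m=((hsv[...,1]<60)&(f.max(2)>90)); print(blob(m,p,K,M,17.5))
```

```text
(304, 101) 90 [442.04295969 188.10151795] 39.409253070789056
(304, 101) 110 [442.04799281 188.18747541] 39.660778855492445
(476, 116) 90 [640.82934158 172.09029411] 62.36784731880794
(476, 116) 110 [640.80314857 172.126868  ] 62.58604309822855
t 2.35 q [-0.62  0.56  0.23  1.24 -0.    0.95] pos [ 600.  -333.3  121.4] psi -0.001 axes [[0.001, 1.0, -0.0], [1.0, -0.001, 0.0]]
F [0.8 0.7 0.9] w 86.0 gf 0.0
SHIFT [ 0.0003 -0.001   0.0014] roll -0.0012
[251.9844527  186.92415869]
(array([ 599.14412529, -333.53557681]), np.float64(64.29557233130775))
```

View pics/w2.png

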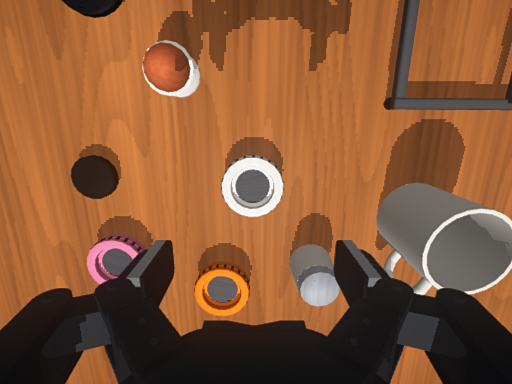

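The wrist view shows the large crown at (252,187) and agrees with the top view within 1 mm. Neighbours are clear: orange (222,290), salt pot (318,275), pink (115,262). Descending and gripping.

drive_tool:
  series:
    - {"x": 0, "y": -0.001, "z": 0.045, "roll": 0}
    - {"x": 0, "y": -0.001, "z": 0.085, "roll": 0}
    - {"x": 0, "y": -0.001, "z": 0.105, "roll": 0}
    - {"x": 0, "y": -0.001, "z": 0.118, "roll": 0}
    - {"x": 0, "y": -0.001, "z": 0.118, "roll": 0}
  gripper: 0.0854

```text
time_s: 2.9
tool_pos: [597.0, -329.4, 2.2]
orientation: [0.707, 0.707, -0.0, -0.002]
contact_force: [0.1, -0.8, 1.5]
grip_width: 85.5
gripper_force: 0.0
```

drive_tool:
  series:
    - {"x": 0, "y": 0, "z": 0, "roll": 0}
    - {"x": 0, "y": 0, "z": 0, "roll": 0}
    - {"x": 0, "y": 0, "z": 0, "roll": 0}
    - {"x": 0, "y": 0, "z": 0, "roll": 0}
    - {"x": 0, "y": 0, "z": 0, "roll": 0}
    - {"x": 0, "y": 0, "z": 0, "roll": 0}
  gripper: 0.05
  grip_force: 40

```text
time_s: 3.5
tool_pos: [598.2, -330.9, 4.6]
orientation: [0.707, 0.707, 0.0, 0.0]
contact_force: [-0.4, -0.4, 0.2]
grip_width: 50.0
gripper_force: 0.0
```

drive_tool:
  series:
    - {"x": 0, "y": 0, "z": -0.03, "roll": 0}
    - {"x": 0, "y": 0, "z": -0.07, "roll": 0}
    - {"x": 0, "y": 0, "z": -0.11, "roll": 0}
    - {"x": 0, "y": 0, "z": -0.12, "roll": 0}
    - {"x": 0, "y": 0, "z": -0.12, "roll": 0}

```text
time_s: 4.0
tool_pos: [599.6, -331.8, 127.1]
orientation: [0.707, 0.707, 0.0, 0.003]
contact_force: [-0.0, -0.2, -0.3]
grip_width: 50.3
gripper_force: 0.0
```

Run:
```python
from h import *
go(640.4,172.9,120)
f,K,M=cam("wrist"); cv2.imwrite("pics/w3.png",f[:,:,::-1])
```

```text
t 4.0 q [-0.62  0.55  0.23  1.24  0.    0.95] pos [ 599.6 -331.8  127.1] psi 0.0 axes [[0.0, 1.0, -0.003], [1.0, 0.0, 0.004]]
F [-0.  -0.2 -0.3] w 50.3 gf 0.0
SHIFT [0.5047 0.0408 0.0058] roll 0.0
```

View pics/w3.png

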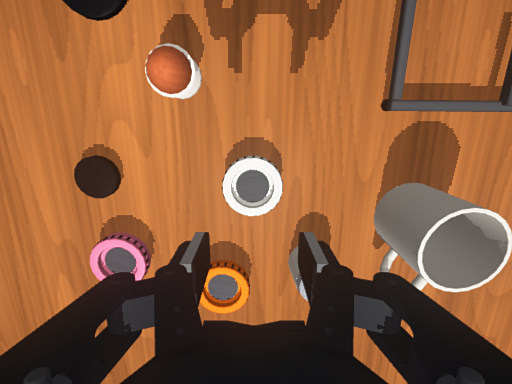

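The wrist view shows the crown still at (252,187), untouched. The fingers closed to 50 mm on nothing. Their tips, near (209,245) and (299,245), are 90 px apart for 50 mm, which puts them about 150 mm from the camera and roughly 30 mm behind the nominal TCP. So they passed above the crown. I'll open, go back down to TCP z≈5 and check the tip height in the scene camera.

drive_tool:
  series:
    - {"x": -0.002, "y": -0.001, "z": 0.0, "roll": 0}
    - {"x": -0.002, "y": -0.001, "z": 0.0, "roll": 0}
    - {"x": -0.002, "y": -0.001, "z": 0.0, "roll": 0}
    - {"x": -0.002, "y": -0.001, "z": 0.0, "roll": 0}
    - {"x": -0.002, "y": -0.001, "z": 0.05, "roll": 0}
    - {"x": -0.002, "y": -0.001, "z": 0.1, "roll": 0}
    - {"x": -0.002, "y": -0.001, "z": 0.12, "roll": 0}
    - {"x": -0.002, "y": -0.001, "z": 0.12, "roll": 0}
    - {"x": -0.002, "y": -0.001, "z": 0.12, "roll": 0}
  gripper: 0.0854

```text
time_s: 4.95
tool_pos: [597.2, -332.8, 4.5]
orientation: [0.707, 0.707, 0.0, -0.0]
contact_force: [0.8, 0.5, 0.2]
grip_width: 85.4
gripper_force: 0.0
```

Run:
```python
from h import *
go(599,-333,0)
f,K,M=cam("scene"); p=proj((599,-333,20),K,M); print(p); x,y=int(p[0]),int(p[1])
x0,y0=max(x-75,0),y-85
cv2.imwrite("pics/s4.png",cv2.resize(f[y0:y0+120,x0:x0+150],None,fx=5,fy=5,interpolation=cv2.INTER_CUBIC)[:,:,::-1])
for z in (0,26,60):
  for dx in (-43,0,43): print(z,dx,((proj((599+dx,-333,z),K,M)-[x0,y0])*5).round())
```

```text
t 4.95 q [-0.63  0.63  0.05  0.99  0.    0.95] pos [ 597.2 -332.8    4.5] psi 0.0 axes [[-0.0, 1.0, 0.0], [1.0, 0.0, -0.0]]
F [0.8 0.5 0.2] w 85.4 gf 0.0
SHIFT [-0.0002  0.0018  0.0045] roll 0.0001
[175.17571062 247.98533164]
0 -43 [346. 405.]
0 0 [382. 465.]
0 43 [422. 531.]
26 -43 [337. 360.]
26 0 [374. 419.]
26 43 [414. 484.]
60 -43 [326. 297.]
60 0 [363. 356.]
60 43 [404. 420.]
```

View pics/s4.png

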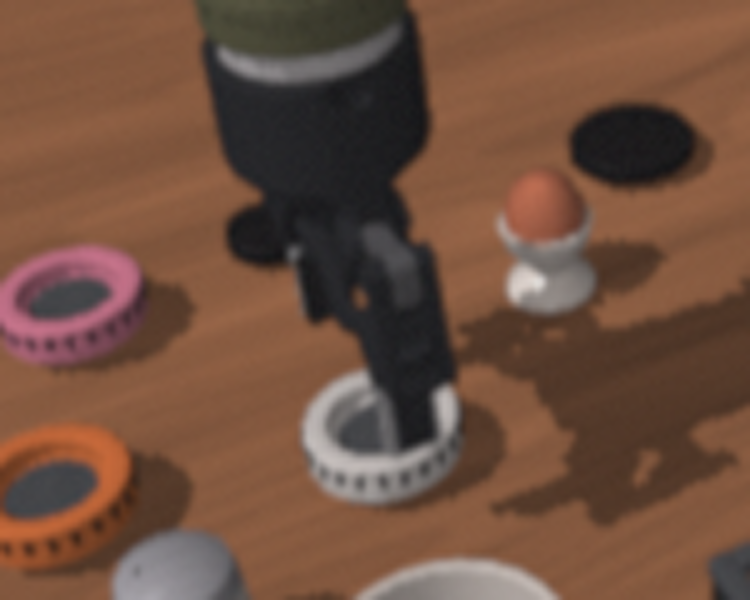

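In the crop the near fingertip is at about (410,450). The point (642,-333,z) lands there for z≈44 with the TCP reported at 4.5. So the real tips are about 40 mm above the TCP when open, or about 27 mm when shut. The gripper must go that much lower. The fingers straddle the crown, so I can grip at TCP z≈-24.

drive_tool:
  series:
    - {"x": 0, "y": 0.002, "z": 0.01, "roll": 0}
    - {"x": 0, "y": 0.002, "z": 0.02, "roll": 0}
    - {"x": 0, "y": 0.002, "z": 0.028, "roll": 0}
    - {"x": 0, "y": 0.002, "z": 0.028, "roll": 0}
    - {"x": 0, "y": 0.002, "z": 0.028, "roll": 0}

```text
time_s: 5.5
tool_pos: [598.8, -332.5, -24.2]
orientation: [0.707, 0.707, -0.0, -0.0]
contact_force: [-0.5, 0.0, 0.1]
grip_width: 85.5
gripper_force: 0.0
```

drive_tool:
  series:
    - {"x": 0, "y": 0, "z": 0, "roll": 0}
    - {"x": 0, "y": 0, "z": 0, "roll": 0}
    - {"x": 0, "y": 0, "z": 0, "roll": 0}
    - {"x": 0, "y": 0, "z": 0, "roll": 0}
    - {"x": 0, "y": 0, "z": 0, "roll": 0}
    - {"x": 0, "y": 0, "z": 0, "roll": 0}
  gripper: 0.05
  grip_force: 40

```text
time_s: 6.1
tool_pos: [599.6, -333.1, -22.8]
orientation: [0.707, 0.707, 0.0, 0.001]
contact_force: [-0.2, 1.4, 5.7]
grip_width: 61.6
gripper_force: 44.2
```

Gripped at 61.6 mm. Lifting and carrying to the large cup.

drive_tool:
  series:
    - {"x": 0, "y": 0, "z": -0.03, "roll": 0}
    - {"x": 0, "y": 0, "z": -0.07, "roll": 0}
    - {"x": 0, "y": 0, "z": -0.1, "roll": 0}
    - {"x": 0.04, "y": 0.003, "z": -0.1, "roll": 0}
    - {"x": 0.08, "y": 0.006, "z": -0.1, "roll": 0}
    - {"x": 0.12, "y": 0.01, "z": -0.1, "roll": 0}
    - {"x": 0.16, "y": 0.013, "z": -0.1, "roll": 0}
    - {"x": 0.2, "y": 0.016, "z": -0.1, "roll": 0}
    - {"x": 0.24, "y": 0.02, "z": -0.1, "roll": 0}
    - {"x": 0.28, "y": 0.023, "z": -0.1, "roll": 0}

```text
time_s: 7.1
tool_pos: [621.7, -51.0, 75.7]
orientation: [0.707, 0.707, -0.0, -0.0]
contact_force: [0.8, -0.7, -1.3]
grip_width: 61.4
gripper_force: 44.5
```

drive_tool:
  series:
    - {"x": 0.04, "y": 0.003, "z": 0, "roll": 0}
    - {"x": 0.08, "y": 0.006, "z": 0, "roll": 0}
    - {"x": 0.12, "y": 0.01, "z": 0, "roll": 0}
    - {"x": 0.16, "y": 0.013, "z": 0, "roll": 0}
    - {"x": 0.2, "y": 0.016, "z": 0, "roll": 0}
    - {"x": 0.22, "y": 0.018, "z": 0, "roll": 0}
    - {"x": 0.226, "y": 0.0185, "z": 0, "roll": 0}
    - {"x": 0.226, "y": 0.0185, "z": 0, "roll": 0}
    - {"x": 0.226, "y": 0.0185, "z": 0, "roll": 0}

```text
time_s: 8.0
tool_pos: [640.4, 172.2, 75.9]
orientation: [0.707, 0.707, -0.0, -0.0]
contact_force: [-0.9, -0.2, -2.8]
grip_width: 62.0
gripper_force: 44.5
```

Run:
```python
from h import *
go(640.4,172.9,-8)
f,K,M=cam("wrist"); cv2.imwrite("pics/w5.png",f[:,:,::-1]); print(proj((640.4,172.9,24),K,M))
hsv=cv2.cvtColor(f,cv2.COLOR_RGB2HSV); m=((hsv[...,1]<60)&(f.max(2)>90))
```

```text
t 8.0 q [ 0.14  0.54  0.08  1.11 -0.    1.71] pos [640.4 172.2  75.9] psi -0.001 axes [[0.001, 1.0, -0.001], [1.0, -0.001, -0.001]]
F [-0.9 -0.2 -2.8] w 62.0 gf 44.5
SHIFT [0.0008 0.0001 0.0839] roll -0.0009
[252.95449427 200.72575064]
```

View pics/w5.png

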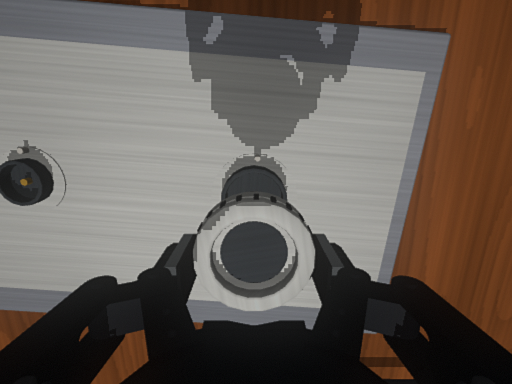

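The held crown shows at (254,254), with the cup just below and behind it at (254,190), aligned in the image. Lowering 80 mm, then in small steps while watching the force.

drive_tool:
  series:
    - {"x": 0, "y": 0, "z": 0.03, "roll": 0}
    - {"x": 0, "y": 0, "z": 0.055, "roll": 0}
    - {"x": 0, "y": 0, "z": 0.068, "roll": 0}
    - {"x": 0, "y": 0, "z": 0.073, "roll": 0}
    - {"x": 0, "y": 0, "z": 0.077, "roll": 0}
    - {"x": 0, "y": 0, "z": 0.08, "roll": 0}
    - {"x": 0, "y": 0, "z": 0.08, "roll": 0}

```text
time_s: 8.75
tool_pos: [641.2, 173.2, -3.0]
orientation: [0.707, 0.707, 0.0, 0.0]
contact_force: [-0.3, -0.5, -1.3]
grip_width: 61.5
gripper_force: 44.4
```

drive_tool:
  series:
    - {"x": 0, "y": 0, "z": 0.0015, "roll": 0}
    - {"x": 0, "y": 0, "z": 0.003, "roll": 0}
    - {"x": 0, "y": 0, "z": 0.004, "roll": 0}
    - {"x": 0, "y": 0, "z": 0.004, "roll": 0}

```text
time_s: 9.15
tool_pos: [640.6, 173.3, -7.7]
orientation: [0.707, 0.707, 0.0, 0.0]
contact_force: [0.3, 0.3, -1.7]
grip_width: 61.3
gripper_force: 44.5
```

drive_tool:
  series:
    - {"x": 0, "y": 0, "z": 0.0007, "roll": 0}
    - {"x": 0, "y": 0, "z": 0.0015, "roll": 0}
    - {"x": 0, "y": 0, "z": 0.0015, "roll": 0}

```text
time_s: 9.45
tool_pos: [640.7, 173.3, -7.8]
orientation: [0.707, 0.707, 0.0, 0.0]
contact_force: [-2.7, -0.2, 6.2]
grip_width: 61.4
gripper_force: 45.2
```

drive_tool:
  series:
    - {"x": 0, "y": 0, "z": 0.0005, "roll": 0}
    - {"x": 0, "y": 0, "z": 0.001, "roll": 0}
    - {"x": 0, "y": 0, "z": 0.001, "roll": 0}

```text
time_s: 9.75
tool_pos: [640.8, 173.3, -7.8]
orientation: [0.707, 0.707, 0.001, 0.0]
contact_force: [-5.3, -1.9, 11.8]
grip_width: 61.5
gripper_force: 45.7
```

Contact came at the expected height (6 N, then 12 N). Easing off, releasing, rising and checking.

drive_tool:
  series:
    - {"x": 0, "y": 0, "z": -0.001, "roll": 0}
    - {"x": 0, "y": 0, "z": -0.001, "roll": 0}

```text
time_s: 9.95
tool_pos: [640.7, 173.3, -7.8]
orientation: [0.707, 0.707, 0.0, 0.0]
contact_force: [-4.3, -1.0, 8.3]
grip_width: 61.9
gripper_force: 45.4
```

drive_tool:
  series:
    - {"x": 0, "y": 0, "z": 0, "roll": 0}
    - {"x": 0, "y": 0, "z": 0, "roll": 0}
    - {"x": 0, "y": 0, "z": 0, "roll": 0}
    - {"x": 0, "y": 0, "z": 0, "roll": 0}
    - {"x": 0, "y": 0, "z": -0.02, "roll": 0}
    - {"x": 0, "y": 0, "z": -0.06, "roll": 0}
    - {"x": 0, "y": 0, "z": -0.1, "roll": 0}
    - {"x": 0, "y": 0, "z": -0.1, "roll": 0}
  gripper: 0.0854

```text
time_s: 10.75
tool_pos: [644.9, 173.9, 97.5]
orientation: [0.707, 0.707, 0.004, 0.003]
contact_force: [0.8, 0.9, 1.1]
grip_width: 85.5
gripper_force: 0.0
```

Run:
```python
from h import *
go(454.5,-141.4,90)
f,K,M=cam("wrist"); cv2.imwrite("pics/w6.png",f[:,:,::-1]); 
p=proj((640.4,172.9,41),K,M);print(p)
hsv=cv2.cvtColor(f,cv2.COLOR_RGB2HSV)
# dark recess floor (dark disc, diameter 44) of the crown at z=33
m=np.zeros(f.shape[:2],np.uint8); cv2.circle(m,tuple(p.astype(int)),30,1,-1); m&=(f.max(2)<110).astype(np.uint8)
print(blob(m,p,K,M,33))
```

```text
t 10.75 q [0.14 0.53 0.11 1.14 0.   1.71] pos [644.9 173.9  97.5] psi 0.0 axes [[-0.0, 1.0, 0.002], [1.0, 0.0, 0.011]]
F [0.8 0.9 1.1] w 85.5 gf 0.0
SHIFT [-0.3153 -0.1905  0.005 ] roll 0.0001
[247.00750741 201.18784896]
(array([641.20532292, 169.88697974]), np.float64(43.054624607208865))
```

View pics/w6.png

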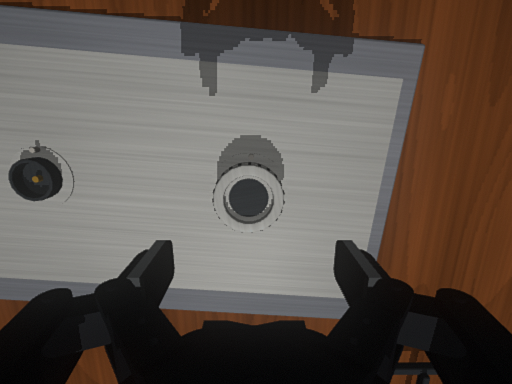

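The wrist view shows the crown level in the cup at (248,198). Next is the large cap.

drive_tool:
  series:
    - {"x": -0.315, "y": -0.187, "z": 0, "roll": 0}
    - {"x": -0.315, "y": -0.187, "z": 0, "roll": 0}
    - {"x": -0.315, "y": -0.187, "z": 0, "roll": 0}
    - {"x": -0.315, "y": -0.187, "z": 0, "roll": 0}
    - {"x": -0.315, "y": -0.187, "z": 0.02, "roll": 0}
    - {"x": -0.315, "y": -0.187, "z": 0.02, "roll": 0}
    - {"x": -0.315, "y": -0.187, "z": 0.02, "roll": 0}
    - {"x": -0.315, "y": -0.187, "z": 0.02, "roll": 0}
    - {"x": -0.315, "y": -0.187, "z": 0.02, "roll": 0}
    - {"x": -0.315, "y": -0.187, "z": 0.02, "roll": 0}

```text
time_s: 11.8
tool_pos: [453.1, -141.5, 70.0]
orientation: [0.708, 0.707, 0.0, -0.001]
contact_force: [-0.5, 0.1, 0.4]
grip_width: 85.7
gripper_force: 0.0
```

Run:
```python
from h import *
go(454.5,-141.4,-30)
f,K,M=cam("wrist"); p=proj((454.5,-141.4,11),K,M);print(p)
m=(f.max(2)<60); m[:, :][240:]=0
print("wrist",blob(m,p,K,M,11))
f,K,M=cam("top"); print("top crown recess", end=" ")
hsv=cv2.cvtColor(f,cv2.COLOR_RGB2HSV); p=proj((640.4,172.9,38),K,M); q=p.astype(int); print(p)
print(f[q[1]-20:q[1]+21:2,q[0]].max(1), f[q[1],q[0]-20:q[0]+21:2].max(1))
```

```text
t 11.8 q [-0.47  0.21 -0.43  0.93  0.    1.1 ] pos [ 453.1 -141.5   70. ] psi -0.001 axes [[0.001, 1.0, 0.001], [1.0, -0.001, -0.001]]
F [-0.5  0.1  0.4] w 85.7 gf 0.0
SHIFT [0.     0.0015 0.1   ] roll -0.0012
[254.58279986 199.06852528]
wrist (array([ 455.11663176, -142.03994367]), np.float64(64.9087497223382))
top crown recess [140.725557   151.42221604]
[226 225 223 223 224 226 218 106  94  96  92  91  93  93 150 222 227 121
 223 206 223] [222 155 153 148 221 223 212 116  89  91  92  93  93  94  95 211 230 117
 179 226 216]
```

drive_tool:
  series:
    - {"x": 0, "y": 0.0015, "z": 0.04, "roll": 0}
    - {"x": 0, "y": 0.0015, "z": 0.07, "roll": 0}
    - {"x": 0, "y": 0.0015, "z": 0.088, "roll": 0}
    - {"x": 0, "y": 0.0015, "z": 0.096, "roll": 0}
    - {"x": 0, "y": 0.0015, "z": 0.0985, "roll": 0}
    - {"x": 0, "y": 0.0015, "z": 0.0985, "roll": 0}
    - {"x": 0, "y": 0.0015, "z": 0.0985, "roll": 0}

```text
time_s: 12.6
tool_pos: [456.2, -141.9, -26.8]
orientation: [0.707, 0.707, 0.0, 0.001]
contact_force: [0.2, 0.2, 1.1]
grip_width: 85.6
gripper_force: 0.0
```

drive_tool:
  series:
    - {"x": 0, "y": 0, "z": 0, "roll": 0}
    - {"x": 0, "y": 0, "z": 0, "roll": 0}
    - {"x": 0, "y": 0, "z": 0, "roll": 0}
    - {"x": 0, "y": 0, "z": 0, "roll": 0}
    - {"x": 0, "y": 0, "z": 0, "roll": 0}
    - {"x": 0, "y": 0, "z": 0, "roll": 0}
  gripper: 0.055
  grip_force: 40

```text
time_s: 13.2
tool_pos: [455.8, -142.2, -26.5]
orientation: [0.707, 0.707, 0.0, 0.001]
contact_force: [-1.8, -0.1, 6.9]
grip_width: 63.2
gripper_force: 42.2
```

The 63.2 mm width is a bit small for a 66 mm disc, so the pads may be on the bevel. Regripping 4 mm lower.

drive_tool:
  series:
    - {"x": 0, "y": 0, "z": 0, "roll": 0}
    - {"x": 0, "y": 0, "z": 0, "roll": 0}
    - {"x": 0, "y": 0, "z": 0, "roll": 0}
    - {"x": 0, "y": 0, "z": 0, "roll": 0}
    - {"x": 0, "y": 0, "z": 0.002, "roll": 0}
    - {"x": 0, "y": 0, "z": 0.004, "roll": 0}
    - {"x": 0, "y": 0, "z": 0.004, "roll": 0}
  gripper: 0.0854

```text
time_s: 13.9
tool_pos: [454.8, -141.6, -32.1]
orientation: [0.707, 0.707, -0.0, -0.0]
contact_force: [0.6, 0.3, 0.3]
grip_width: 85.2
gripper_force: 0.0
```

drive_tool:
  series:
    - {"x": 0, "y": 0, "z": 0, "roll": 0}
    - {"x": 0, "y": 0, "z": 0, "roll": 0}
    - {"x": 0, "y": 0, "z": 0, "roll": 0}
    - {"x": 0, "y": 0, "z": 0, "roll": 0}
    - {"x": 0, "y": 0, "z": 0, "roll": 0}
    - {"x": 0, "y": 0, "z": 0, "roll": 0}
  gripper: 0.055

```text
time_s: 14.5
tool_pos: [455.1, -141.7, -31.3]
orientation: [0.707, 0.707, 0.0, 0.0]
contact_force: [-1.8, 0.5, 5.2]
grip_width: 63.8
gripper_force: 43.3
```

Run:
```python
from h import *
go(455,-142,-32)
f,K,M=cam("wrist"); cv2.imwrite("pics/w7.png",cv2.resize(f[150:330,140:370],None,fx=3,fy=3,interpolation=cv2.INTER_CUBIC)[:,:,::-1])
```

```text
t 14.5 q [-0.47  0.33 -0.56  0.68  0.    1.1 ] pos [ 455.1 -141.7  -31.3] psi 0.0 axes [[-0.0, 1.0, 0.0], [1.0, 0.0, 0.0]]
F [-1.8  0.5  5.2] w 63.8 gf 43.3
SHIFT [-0.0003 -0.0001  0.0007] roll 0.0
```

View pics/w7.png

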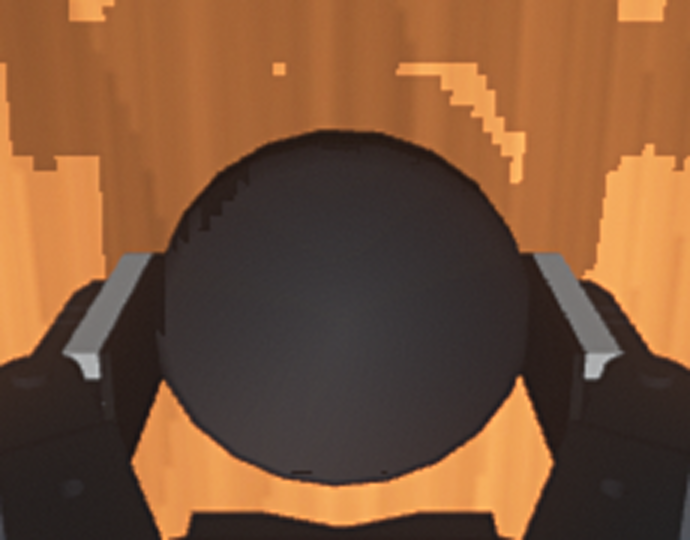

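The crop shows the cap held squarely between the pads (edges at 165 and 525, centred). Lifting 100 mm and carrying it, after measuring the seated crown's recess in the top view.

drive_tool:
  series:
    - {"x": 0, "y": 0, "z": -0.02, "roll": 0}
    - {"x": 0, "y": 0, "z": -0.06, "roll": 0}
    - {"x": 0, "y": 0, "z": -0.1, "roll": 0}
    - {"x": 0, "y": 0, "z": -0.1, "roll": 0}

```text
time_s: 14.95
tool_pos: [458.7, -143.5, 73.0]
orientation: [0.707, 0.707, 0.001, 0.004]
contact_force: [1.2, -0.5, -2.9]
grip_width: 63.5
gripper_force: 46.2
```

Run:
```python
from h import *
f,K,M=cam("top"); p=proj((640.4,172.9,37),K,M)
for t in (130,150,170):
    m=np.zeros(f.shape[:2],np.uint8); cv2.circle(m,tuple(p.round().astype(int)),11,1,-1); m&=(f.max(2)<t).astype(np.uint8)
    print(blob(m,p,K,M,37))
go(640.4,172.9,68)
```

```text
(array([640.22651892, 172.21758921]), np.float64(32.948887022259214))
(array([639.94172654, 172.08804262]), np.float64(34.235880486824634))
(array([641.89113035, 171.29110021]), np.float64(37.319926495636075))
t 15.0 q [-0.47  0.21 -0.43  0.92  0.    1.1 ] pos [ 457.3 -142.8   70.6] psi 0.0 axes [[-0.0, 1.0, -0.003], [1.0, 0.0, 0.005]]
F [-0.1 -0.1 -4.3] w 63.6 gf 46.2
SHIFT [0.3157 0.1831 0.0027] roll 0.0001
```

drive_tool:
  series:
    - {"x": 0.035, "y": 0.02, "z": 0, "roll": 0}
    - {"x": 0.07, "y": 0.041, "z": 0, "roll": 0}
    - {"x": 0.105, "y": 0.062, "z": 0, "roll": 0}
    - {"x": 0.14, "y": 0.083, "z": 0, "roll": 0}
    - {"x": 0.175, "y": 0.103, "z": 0, "roll": 0}
    - {"x": 0.21, "y": 0.124, "z": 0, "roll": 0}
    - {"x": 0.245, "y": 0.145, "z": 0, "roll": 0}
    - {"x": 0.28, "y": 0.165, "z": 0, "roll": 0}
    - {"x": 0.305, "y": 0.18, "z": 0, "roll": 0}
    - {"x": 0.3145, "y": 0.1855, "z": 0, "roll": 0}

```text
time_s: 16.0
tool_pos: [640.3, 175.3, 65.3]
orientation: [0.706, 0.708, -0.001, -0.001]
contact_force: [0.1, -1.0, -2.2]
grip_width: 63.4
gripper_force: 46.2
```

drive_tool:
  series:
    - {"x": 0, "y": 0, "z": 0.0, "roll": 0}
    - {"x": 0, "y": 0, "z": 0.0, "roll": 0}
    - {"x": 0, "y": 0, "z": 0.025, "roll": 0}
    - {"x": 0, "y": 0, "z": 0.045, "roll": 0}
    - {"x": 0, "y": 0, "z": 0.05, "roll": 0}
    - {"x": 0, "y": 0, "z": 0.05, "roll": 0}
    - {"x": 0, "y": 0, "z": 0.05, "roll": 0}

```text
time_s: 16.7
tool_pos: [641.0, 172.0, 19.3]
orientation: [0.707, 0.707, 0.0, 0.0]
contact_force: [-0.1, 0.3, -2.2]
grip_width: 63.8
gripper_force: 46.1
```

```bash
python3 -c "
from h import *
go(640.4,172.6,4)"
```

```text
t 16.7 q [0.14 0.58 0.   0.99 0.   1.71] pos [641.  172.   19.3] psi -0.001 axes [[0.001, 1.0, 0.0], [1.0, -0.001, 0.001]]
F [-0.1  0.3 -2.2] w 63.8 gf 46.1
SHIFT [ 0.0006 -0.0006  0.0153] roll -0.001
```

drive_tool:
  series:
    - {"x": 0.0003, "y": -0.0003, "z": 0.004, "roll": 0}
    - {"x": 0.0003, "y": -0.0003, "z": 0.008, "roll": 0}
    - {"x": 0.0003, "y": -0.0003, "z": 0.011, "roll": 0}
    - {"x": 0.0003, "y": -0.0003, "z": 0.013, "roll": 0}
    - {"x": 0.0003, "y": -0.0003, "z": 0.013, "roll": 0}

```text
time_s: 17.2
tool_pos: [640.3, 173.1, 5.0]
orientation: [0.707, 0.707, -0.0, -0.0]
contact_force: [0.8, -0.0, -3.4]
grip_width: 63.6
gripper_force: 46.2
```

drive_tool:
  series:
    - {"x": 0, "y": 0, "z": 0.001, "roll": 0}
    - {"x": 0, "y": 0, "z": 0.002, "roll": 0}
    - {"x": 0, "y": 0, "z": 0.002, "roll": 0}
    - {"x": 0, "y": 0, "z": 0.002, "roll": 0}

```text
time_s: 17.6
tool_pos: [640.6, 173.1, 4.0]
orientation: [0.707, 0.707, 0.0, 0.0]
contact_force: [-1.9, -0.5, 3.1]
grip_width: 63.5
gripper_force: 46.7
```

drive_tool:
  series:
    - {"x": 0, "y": 0, "z": 0.0005, "roll": 0}
    - {"x": 0, "y": 0, "z": 0.001, "roll": 0}
    - {"x": 0, "y": 0, "z": 0.001, "roll": 0}

```text
time_s: 17.9
tool_pos: [640.7, 173.1, 3.8]
orientation: [0.707, 0.707, 0.001, 0.0]
contact_force: [-3.4, 0.3, 8.6]
grip_width: 63.8
gripper_force: 47.2
```

The cap contacts at z=3.9, the expected seated height. Releasing and moving to the small crown.

drive_tool:
  series:
    - {"x": 0, "y": 0, "z": -0.001, "roll": 0}
    - {"x": 0, "y": 0, "z": -0.001, "roll": 0}

```text
time_s: 18.1
tool_pos: [640.6, 173.1, 3.9]
orientation: [0.707, 0.707, 0.0, 0.0]
contact_force: [-2.5, -0.1, 4.0]
grip_width: 63.8
gripper_force: 46.9
```

drive_tool:
  series:
    - {"x": 0, "y": 0, "z": 0, "roll": 0}
    - {"x": 0, "y": 0, "z": 0, "roll": 0}
    - {"x": 0, "y": 0, "z": 0, "roll": 0}
    - {"x": 0, "y": 0, "z": 0, "roll": 0}
    - {"x": 0, "y": 0, "z": -0.02, "roll": 0}
    - {"x": 0, "y": 0, "z": -0.05, "roll": 0}
    - {"x": 0, "y": 0, "z": -0.09, "roll": 0}
    - {"x": 0, "y": 0, "z": -0.09, "roll": 0}
  gripper: 0.0854

```text
time_s: 18.9
tool_pos: [644.3, 173.7, 99.7]
orientation: [0.707, 0.707, 0.004, 0.003]
contact_force: [1.0, 0.5, 0.3]
grip_width: 85.0
gripper_force: 0.0
```

drive_tool:
  series:
    - {"x": -0.307, "y": 0.006, "z": 0, "roll": 0}
    - {"x": -0.307, "y": 0.006, "z": 0, "roll": 0}
    - {"x": -0.307, "y": 0.006, "z": 0, "roll": 0}
    - {"x": -0.307, "y": 0.006, "z": 0, "roll": 0}
    - {"x": -0.307, "y": 0.006, "z": 0.02, "roll": 0}
    - {"x": -0.307, "y": 0.006, "z": 0.02, "roll": 0}
    - {"x": -0.307, "y": 0.006, "z": 0.02, "roll": 0}
    - {"x": -0.307, "y": 0.006, "z": 0.02, "roll": 0}
    - {"x": -0.307, "y": 0.006, "z": 0.02, "roll": 0}

```text
time_s: 19.8
tool_pos: [646.1, -133.1, 73.0]
orientation: [0.707, 0.707, 0.0, -0.001]
contact_force: [-0.0, 0.7, 0.3]
grip_width: 85.6
gripper_force: 0.0
```

Run:
```python
from h import *
go(646.6,-134.6,-23.5)
f,K,M=cam("wrist"); p=proj((646.6,-134.6,17),K,M);print(p); cv2.imwrite("pics/w8.png",f[:,:,::-1])
hsv=cv2.cvtColor(f,cv2.COLOR_RGB2HSV); m=((hsv[...,1]<60)&(f.max(2)>90)); print(blob(m,p,K,M,17.5))
f,K,M=cam("top"); p=proj((640.4,172.9,45),K,M)
for t in (60,90,120):
    m=np.zeros(f.shape[:2],np.uint8); cv2.circle(m,tuple(p.round().astype(int)),22,1,-1); m&=(f.max(2)<t).astype(np.uint8)
    print("capL",blob(m,p,K,M,46))
cv2.imwrite("pics/t8.png",cv2.resize(f[90:290,60:300],None,fx=3,fy=3,interpolation=cv2.INTER_CUBIC)[:,:,::-1])
```

```text
t 19.8 q [-0.33  0.54  0.07  1.1   0.    1.25] pos [ 646.1 -133.1   73. ] psi 0.0 axes [[-0.0, 1.0, 0.001], [1.0, 0.0, -0.001]]
F [-0.   0.7  0.3] w 85.6 gf 0.0
SHIFT [-0.0016  0.0006  0.0965] roll 0.0002
[253.51232246 201.86496757]
(array([ 647.01340757, -135.05438426]), np.float64(45.62866717512781))
capL (array([639.98324949, 172.22919796]), np.float64(63.956111545413634))
capL (array([639.59621927, 171.22583313]), np.float64(67.17078889602314))
capL (array([639.46391393, 170.64816438]), np.float64(69.04374997542327))
```

View pics/t8.png

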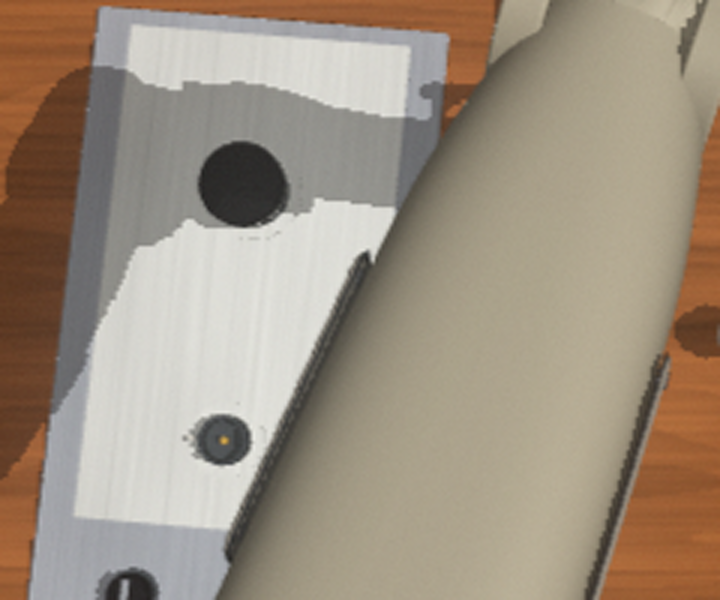

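The top crop shows the large cap centred on the stack at (242,183), or world (640,172), and the small cup free at (223,439). The wrist puts the small crown at (647,-135). Gripping it.

drive_tool:
  series:
    - {"x": -0.001, "y": 0.0006, "z": 0.04, "roll": 0}
    - {"x": -0.001, "y": 0.0006, "z": 0.07, "roll": 0}
    - {"x": -0.001, "y": 0.0006, "z": 0.085, "roll": 0}
    - {"x": -0.001, "y": 0.0006, "z": 0.094, "roll": 0}
    - {"x": -0.001, "y": 0.0006, "z": 0.094, "roll": 0}
    - {"x": -0.001, "y": 0.0006, "z": 0.094, "roll": 0}

```text
time_s: 20.5
tool_pos: [647.8, -134.3, -19.7]
orientation: [0.707, 0.708, 0.0, 0.001]
contact_force: [1.0, 0.1, -0.8]
grip_width: 85.4
gripper_force: 0.0
```

drive_tool:
  series:
    - {"x": 0, "y": 0, "z": 0, "roll": 0}
    - {"x": 0, "y": 0, "z": 0, "roll": 0}
    - {"x": 0, "y": 0, "z": 0, "roll": 0}
    - {"x": 0, "y": 0, "z": 0, "roll": 0}
    - {"x": 0, "y": 0, "z": 0, "roll": 0}
    - {"x": 0, "y": 0, "z": 0, "roll": 0}
    - {"x": 0, "y": 0, "z": 0, "roll": 0}
  gripper: 0.034

```text
time_s: 21.2
tool_pos: [647.6, -135.3, -19.5]
orientation: [0.707, 0.707, 0.0, 0.001]
contact_force: [-0.8, 0.7, 6.0]
grip_width: 42.0
gripper_force: 40.4
```

```bash
python3 -c "
from h import *
go(646.9,-134.9,-22)"
```

```text
t 21.2 q [-0.33  0.61 -0.05  0.91  0.    1.24] pos [ 647.6 -135.3  -19.5] psi -0.0 axes [[0.0, 1.0, -0.0], [1.0, -0.0, 0.002]]
F [-0.8  0.7  6. ] w 42.0 gf 40.4
SHIFT [ 0.0004 -0.0007  0.0025] roll -0.0002
```

drive_tool:
  series:
    - {"x": 0, "y": 0, "z": -0.02, "roll": 0}
    - {"x": 0, "y": 0, "z": -0.06, "roll": 0}
    - {"x": 0, "y": 0, "z": -0.1, "roll": 0}
    - {"x": 0.03, "y": -0.019, "z": -0.1, "roll": 0}
    - {"x": 0.065, "y": -0.041, "z": -0.1, "roll": 0}
    - {"x": 0.1, "y": -0.064, "z": -0.1, "roll": 0}
    - {"x": 0.135, "y": -0.086, "z": -0.1, "roll": 0}
    - {"x": 0.17, "y": -0.108, "z": -0.1, "roll": 0}
    - {"x": 0.205, "y": -0.131, "z": -0.1, "roll": 0}
    - {"x": 0.24, "y": -0.153, "z": -0.1, "roll": 0}

```text
time_s: 22.2
tool_pos: [492.6, 106.1, 79.2]
orientation: [0.707, 0.707, 0.0, -0.0]
contact_force: [0.8, -0.2, -1.2]
grip_width: 42.1
gripper_force: 40.9
```

drive_tool:
  series:
    - {"x": 0.03, "y": -0.019, "z": 0, "roll": 0}
    - {"x": 0.06, "y": -0.038, "z": 0, "roll": 0}
    - {"x": 0.077, "y": -0.049, "z": 0, "roll": 0}
    - {"x": 0.083, "y": -0.053, "z": 0, "roll": 0}
    - {"x": 0.083, "y": -0.053, "z": 0.03, "roll": 0}
    - {"x": 0.083, "y": -0.053, "z": 0.06, "roll": 0}
    - {"x": 0.083, "y": -0.053, "z": 0.07, "roll": 0}
    - {"x": 0.083, "y": -0.053, "z": 0.07, "roll": 0}
    - {"x": 0.083, "y": -0.053, "z": 0.07, "roll": 0}

```text
time_s: 23.1
tool_pos: [441.7, 187.8, 10.0]
orientation: [0.707, 0.707, 0.0, 0.0]
contact_force: [0.8, 1.0, -1.4]
grip_width: 41.8
gripper_force: 40.9
```

Run:
```python
from h import *
go(441.5,188.5,-4.5)
f,K,M=cam("wrist"); cv2.imwrite("pics/w9.png",f[:,:,::-1])
for z in (56,24): print(proj((441.5,188.5,z),K,M))
```

```text
t 23.1 q [ 0.23  0.28 -0.51  0.78  0.    1.81] pos [441.7 187.8  10. ] psi -0.001 axes [[0.001, 1.0, 0.0], [1.0, -0.001, 0.001]]
F [ 0.8  1.  -1.4] w 41.8 gf 40.9
SHIFT [ 0.0007 -0.0002  0.0145] roll -0.0008
[251.93026391 257.86060839]
[252.21328638 232.18798315]
```

View pics/w9.png

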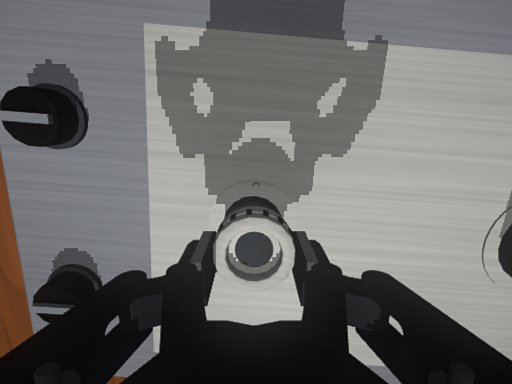

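The view shows the held crown ring around (255,252) with the cup arc behind it at (254,200). The ring may be 1–3 mm off in y, so I'll fit it numerically.

Run:
```python
from h import *
f,K,M=cam("wrist"); g=f.max(2)
m=np.zeros(g.shape,np.uint8); cv2.circle(m,(254,250),27,1,-1); d=m&(g<125).astype(np.uint8)
for z in (52,): print("recess (mid)",blob(d,(254,250),K,M,z))
print("col254",g[195:300:1,254].tolist())
for n,r,z in (("bottom",290,56),):
    print(n,cast([(254,r)],K,M,z))
s=monitor.sense(); print(s["tool_pos"].round(1))
```

```text
recess (mid) (array([443.00123981, 187.79760799]), np.float64(26.193457425117863))
col254 [115, 50, 32, 35, 37, 37, 39, 42, 46, 45, 45, 71, 73, 74, 73, 73, 97, 91, 71, 73, 76, 78, 103, 163, 170, 171, 174, 175, 174, 175, 177, 181, 187, 184, 184, 189, 153, 75, 61, 66, 66, 67, 67, 67, 68, 70, 69, 68, 68, 69, 67, 68, 68, 67, 67, 67, 68, 67, 67, 67, 68, 68, 69, 70, 70, 71, 68, 69, 69, 70, 67, 70, 109, 112, 111, 110, 112, 113, 99, 73, 72, 73, 77, 78, 80, 82, 137, 165, 171, 173, 175, 176, 177, 181, 184, 178, 177, 186, 185, 187, 185, 183, 182, 181, 184]
bottom [[442.96656056 169.53793174]]
[442.4 188.1  10.6]
```

The rim opening spans rows 231.5 to 281, which puts the crown centre at y≈189.3, within 1 mm of the cup. Lowering.

drive_tool:
  series:
    - {"x": -0.0005, "y": -0.0005, "z": 0.004, "roll": 0}
    - {"x": -0.0005, "y": -0.0005, "z": 0.008, "roll": 0}
    - {"x": -0.0005, "y": -0.0005, "z": 0.011, "roll": 0}
    - {"x": -0.0005, "y": -0.0005, "z": 0.0135, "roll": 0}
    - {"x": -0.0005, "y": -0.0005, "z": 0.0135, "roll": 0}

```text
time_s: 23.7
tool_pos: [440.3, 187.5, -4.3]
orientation: [0.707, 0.707, -0.0, -0.0]
contact_force: [0.7, 0.3, -0.4]
grip_width: 42.4
gripper_force: 40.9
```

drive_tool:
  series:
    - {"x": 0, "y": 0, "z": 0.001, "roll": 0}
    - {"x": 0, "y": 0, "z": 0.002, "roll": 0}
    - {"x": 0, "y": 0, "z": 0.002, "roll": 0}
    - {"x": 0, "y": 0, "z": 0.002, "roll": 0}

```text
time_s: 24.1
tool_pos: [440.4, 187.6, -4.6]
orientation: [0.707, 0.707, 0.0, 0.0]
contact_force: [-5.2, -1.9, 16.1]
grip_width: 42.0
gripper_force: 42.4
```

drive_tool:
  series:
    - {"x": 0, "y": 0, "z": 0.0005, "roll": 0}
    - {"x": 0, "y": 0, "z": 0.001, "roll": 0}
    - {"x": 0, "y": 0, "z": 0.001, "roll": 0}

```text
time_s: 24.4
tool_pos: [440.5, 187.6, -4.7]
orientation: [0.707, 0.707, 0.0, 0.0]
contact_force: [-8.6, -2.2, 24.2]
grip_width: 42.1
gripper_force: 43.5
```

The crown is seated at +15 mm, as expected. Releasing and going on to the small cap.

drive_tool:
  series:
    - {"x": 0, "y": 0, "z": -0.002, "roll": 0}
    - {"x": 0, "y": 0, "z": -0.0025, "roll": 0}
    - {"x": 0, "y": 0, "z": -0.0025, "roll": 0}

```text
time_s: 24.7
tool_pos: [440.7, 187.7, -4.5]
orientation: [0.707, 0.707, 0.0, 0.0]
contact_force: [-1.3, -0.7, 4.5]
grip_width: 42.2
gripper_force: 41.5
```

drive_tool:
  series:
    - {"x": 0, "y": 0, "z": 0, "roll": 0}
    - {"x": 0, "y": 0, "z": 0, "roll": 0}
    - {"x": 0, "y": 0, "z": 0, "roll": 0}
    - {"x": 0, "y": 0, "z": 0, "roll": 0}
    - {"x": 0, "y": 0, "z": 0, "roll": 0}
    - {"x": 0, "y": 0, "z": -0.02, "roll": 0}
    - {"x": 0, "y": 0, "z": -0.06, "roll": 0}
    - {"x": 0, "y": 0, "z": -0.1, "roll": 0}
    - {"x": -0.05, "y": 0, "z": -0.1, "roll": 0}
  gripper: 0.0854

```text
time_s: 25.6
tool_pos: [445.1, 141.5, 100.7]
orientation: [0.704, 0.71, 0.005, 0.003]
contact_force: [2.0, -0.2, -0.2]
grip_width: 85.2
gripper_force: 0.0
```

drive_tool:
  series:
    - {"x": -0.46, "y": -0.01, "z": 0, "roll": 0}
    - {"x": -0.46, "y": -0.01, "z": 0, "roll": 0}
    - {"x": -0.46, "y": -0.01, "z": 0, "roll": 0}
    - {"x": -0.46, "y": -0.01, "z": 0, "roll": 0}
    - {"x": -0.46, "y": -0.01, "z": 0, "roll": 0}
    - {"x": -0.46, "y": -0.01, "z": 0, "roll": 0}
    - {"x": -0.46, "y": -0.01, "z": 0, "roll": 0}
    - {"x": -0.46, "y": -0.01, "z": 0, "roll": 0}
    - {"x": -0.46, "y": -0.01, "z": 0, "roll": 0}
    - {"x": -0.46, "y": -0.01, "z": 0, "roll": 0}

```text
time_s: 26.6
tool_pos: [430.5, -328.1, 95.3]
orientation: [0.709, 0.705, -0.0, 0.002]
contact_force: [0.4, -0.0, -0.1]
grip_width: 85.2
gripper_force: 0.0
```

Run:
```python
from h import *
go(431,-323.6,70)
```

```text
t 26.6 q [-0.8   0.3  -0.24  1.03 -0.    0.78] pos [ 430.5 -328.1   95.3] psi -0.005 axes [[0.005, 1.0, -0.003], [1.0, -0.005, 0.002]]
F [ 0.4 -0.  -0.1] w 85.2 gf 0.0
SHIFT [0.0046 0.0004 0.0253] roll -0.0051
```

drive_tool:
  series:
    - {"x": 0, "y": 0, "z": 0.025, "roll": 0}
    - {"x": 0, "y": 0, "z": 0.025, "roll": 0}
    - {"x": 0, "y": 0, "z": 0.025, "roll": 0}
    - {"x": 0, "y": 0, "z": 0.025, "roll": 0}

```text
time_s: 27.0
tool_pos: [430.8, -321.9, 71.1]
orientation: [0.707, 0.708, 0.0, 0.0]
contact_force: [0.0, -0.4, 0.5]
grip_width: 85.3
gripper_force: 0.0
```

Run:
```python
from h import *
f,K,M=cam("wrist"); p=proj((431,-323.6,11),K,M);print(p)
m=(f.max(2)<60); m[238:]=0
c,d=blob(m,p,K,M,11); print(c,d); go(c[0],c[1],-28)
f,K,M=cam("top"); p=proj((441,188.5,37),K,M)
for t in (130,150,170):
    m=np.zeros(f.shape[:2],np.uint8); cv2.circle(m,tuple(p.round().astype(int)),8,1,-1); m&=(f.max(2)<t).astype(np.uint8)
    print(blob(m,p,K,M,37))
```

```text
[253.04163852 200.63920533]
[ 431.92497812 -324.17099165] 45.24135658193894
t 27.05 q [-0.79  0.32 -0.28  0.97  0.    0.78] pos [ 431.  -322.1   71.3] psi 0.001 axes [[-0.001, 1.0, -0.001], [1.0, 0.001, 0.001]]
F [-0.   0.7  0.7] w 85.5 gf 0.0
SHIFT [-0.002   0.0008  0.0993] roll 0.0012
(array([440.60674967, 186.68155119]), np.float64(20.08603561317499))
(array([438.54432082, 189.53727193]), np.float64(25.88095790400394))
(array([439.38328104, 186.59154138]), np.float64(32.49819190351496))
```

drive_tool:
  series:
    - {"x": -0.0018, "y": 0.0006, "z": 0.04, "roll": 0}
    - {"x": -0.0018, "y": 0.0006, "z": 0.07, "roll": 0}
    - {"x": -0.0018, "y": 0.0006, "z": 0.088, "roll": 0}
    - {"x": -0.0018, "y": 0.0006, "z": 0.096, "roll": 0}
    - {"x": -0.0018, "y": 0.0006, "z": 0.0985, "roll": 0}
    - {"x": -0.0018, "y": 0.0006, "z": 0.0985, "roll": 0}

```text
time_s: 27.7
tool_pos: [431.7, -324.6, -27.4]
orientation: [0.707, 0.707, 0.0, 0.001]
contact_force: [0.1, 0.3, 0.4]
grip_width: 85.5
gripper_force: 0.0
```

drive_tool:
  series:
    - {"x": 0, "y": 0, "z": 0, "roll": 0}
    - {"x": 0, "y": 0, "z": 0, "roll": 0}
    - {"x": 0, "y": 0, "z": 0, "roll": 0}
    - {"x": 0, "y": 0, "z": 0, "roll": 0}
    - {"x": 0, "y": 0, "z": 0, "roll": 0}
    - {"x": 0, "y": 0, "z": 0, "roll": 0}
    - {"x": 0, "y": 0, "z": 0, "roll": 0}
  gripper: 0.036

```text
time_s: 28.4
tool_pos: [431.5, -324.8, -26.9]
orientation: [0.707, 0.707, 0.0, 0.001]
contact_force: [-1.1, 1.0, 6.9]
grip_width: 43.7
gripper_force: 39.8
```

```bash
python3 -c "
from h import *
go(441,188,70)"
```

```text
t 28.4 q [-0.79  0.43 -0.4   0.74  0.    0.78] pos [ 431.5 -324.8  -26.9] psi -0.0 axes [[0.0, 1.0, -0.001], [1.0, -0.0, 0.001]]
F [-1.1  1.   6.9] w 43.7 gf 39.8
SHIFT [ 0.5127  0.0096 -0.0975] roll -0.0
```

Gripped at 43.7 mm. Lifting and carrying to the small crown.

drive_tool:
  series:
    - {"x": 0, "y": 0, "z": -0.02, "roll": 0}
    - {"x": 0, "y": 0, "z": -0.06, "roll": 0}
    - {"x": 0, "y": 0, "z": -0.1, "roll": 0}
    - {"x": 0.035, "y": 0.001, "z": -0.1, "roll": 0}
    - {"x": 0.075, "y": 0.001, "z": -0.1, "roll": 0}
    - {"x": 0.115, "y": 0.002, "z": -0.1, "roll": 0}
    - {"x": 0.155, "y": 0.003, "z": -0.1, "roll": 0}
    - {"x": 0.195, "y": 0.004, "z": -0.1, "roll": 0}
    - {"x": 0.235, "y": 0.004, "z": -0.1, "roll": 0}
    - {"x": 0.275, "y": 0.005, "z": -0.1, "roll": 0}

```text
time_s: 29.4
tool_pos: [435.7, -47.8, 72.1]
orientation: [0.707, 0.707, 0.0, 0.0]
contact_force: [1.0, 0.3, -1.3]
grip_width: 43.6
gripper_force: 41.3
```

drive_tool:
  series:
    - {"x": 0.04, "y": 0.001, "z": 0, "roll": 0}
    - {"x": 0.08, "y": 0.002, "z": 0, "roll": 0}
    - {"x": 0.12, "y": 0.002, "z": 0, "roll": 0}
    - {"x": 0.16, "y": 0.003, "z": 0, "roll": 0}
    - {"x": 0.2, "y": 0.004, "z": 0, "roll": 0}
    - {"x": 0.225, "y": 0.004, "z": 0, "roll": 0}
    - {"x": 0.2375, "y": 0.004, "z": 0, "roll": 0}
    - {"x": 0.2375, "y": 0.004, "z": 0.02, "roll": 0}
    - {"x": 0.2375, "y": 0.004, "z": 0.04, "roll": 0}
    - {"x": 0.2375, "y": 0.004, "z": 0.05, "roll": 0}

```text
time_s: 30.4
tool_pos: [438.9, 187.6, 20.5]
orientation: [0.707, 0.707, -0.001, -0.0]
contact_force: [-0.8, -0.4, -1.5]
grip_width: 43.7
gripper_force: 41.2
```

drive_tool:
  series:
    - {"x": 0, "y": 0, "z": 0, "roll": 0}
    - {"x": 0, "y": 0, "z": 0, "roll": 0}
    - {"x": 0, "y": 0, "z": 0, "roll": 0}

```text
time_s: 30.7
tool_pos: [440.9, 188.1, 22.7]
orientation: [0.707, 0.707, 0.001, 0.0]
contact_force: [-0.3, -0.5, -1.6]
grip_width: 43.6
gripper_force: 41.2
```

Run:
```python
from h import *
f,K,M=cam("wrist"); cv2.imwrite("pics/w10.png",f[:,:,::-1])
go(440.8,188,8)
for z in (56,66,41): print(z,proj((440.8,188.3,z),K,M))
```

```text
t 30.75 q [ 0.24  0.27 -0.49  0.81  0.    1.81] pos [440.9 188.2  22.8] psi -0.0 axes [[0.0, 1.0, 0.0], [1.0, -0.0, 0.002]]
F [0.6 0.5 0.2] w 44.0 gf 41.2
SHIFT [-0.0002 -0.0002  0.0148] roll -0.0005
56 [252.28791102 247.27120462]
66 [252.22478154 256.16124831]
41 [252.36877595 235.88361124]
```

View pics/w10.png

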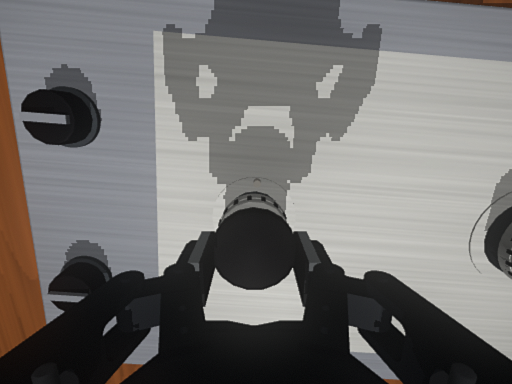

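The cap is held over the small crown at (254,249), and the expected row is about 252, so it is aligned. Lowering 15 mm gently.

drive_tool:
  series:
    - {"x": 0, "y": 0, "z": 0.004, "roll": 0}
    - {"x": 0, "y": 0, "z": 0.008, "roll": 0}
    - {"x": 0, "y": 0, "z": 0.011, "roll": 0}
    - {"x": 0, "y": 0, "z": 0.013, "roll": 0}
    - {"x": 0, "y": 0, "z": 0.013, "roll": 0}

```text
time_s: 31.25
tool_pos: [439.9, 188.2, 8.5]
orientation: [0.707, 0.707, -0.0, -0.0]
contact_force: [0.3, -0.1, -1.3]
grip_width: 43.4
gripper_force: 41.3
```

drive_tool:
  series:
    - {"x": 0, "y": 0, "z": 0.001, "roll": 0}
    - {"x": 0, "y": 0, "z": 0.002, "roll": 0}
    - {"x": 0, "y": 0, "z": 0.002, "roll": 0}
    - {"x": 0, "y": 0, "z": 0.002, "roll": 0}

```text
time_s: 31.65
tool_pos: [440.1, 188.3, 8.0]
orientation: [0.707, 0.707, 0.0, 0.0]
contact_force: [-2.7, -0.6, 9.9]
grip_width: 43.9
gripper_force: 42.1
```

drive_tool:
  series:
    - {"x": 0, "y": 0, "z": 0.0005, "roll": 0}
    - {"x": 0, "y": 0, "z": 0.0005, "roll": 0}
    - {"x": 0, "y": 0, "z": 0.0005, "roll": 0}

```text
time_s: 31.95
tool_pos: [440.1, 188.3, 8.0]
orientation: [0.707, 0.707, 0.0, 0.0]
contact_force: [-4.8, -2.1, 14.2]
grip_width: 44.1
gripper_force: 42.5
```

Contact at z=8.0, which is +35 mm from the grasp as expected. Releasing, rising and moving clear.

drive_tool:
  series:
    - {"x": 0, "y": 0, "z": -0.0012, "roll": 0}
    - {"x": 0, "y": 0, "z": -0.0012, "roll": 0}

```text
time_s: 32.15
tool_pos: [440.3, 188.3, 8.1]
orientation: [0.707, 0.707, 0.0, 0.0]
contact_force: [-2.0, -0.3, 6.7]
grip_width: 43.8
gripper_force: 41.8
```

drive_tool:
  series:
    - {"x": 0, "y": 0, "z": 0, "roll": 0}
    - {"x": 0, "y": 0, "z": 0, "roll": 0}
    - {"x": 0, "y": 0, "z": 0, "roll": 0}
    - {"x": 0, "y": 0, "z": 0, "roll": 0}
    - {"x": 0, "y": 0, "z": 0, "roll": 0}
    - {"x": 0, "y": 0, "z": -0.02, "roll": 0}
    - {"x": 0, "y": 0, "z": -0.06, "roll": 0}
    - {"x": 0, "y": 0, "z": -0.1, "roll": 0}
    - {"x": 0, "y": 0, "z": -0.12, "roll": 0}
  gripper: 0.0854

```text
time_s: 33.05
tool_pos: [441.6, 188.6, 130.8]
orientation: [0.707, 0.707, 0.002, 0.001]
contact_force: [0.7, 0.7, -0.5]
grip_width: 85.1
gripper_force: 0.0
```

drive_tool:
  series:
    - {"x": -0.25, "y": 0, "z": 0, "roll": 0}
    - {"x": -0.25, "y": 0, "z": 0, "roll": 0}
    - {"x": -0.25, "y": 0, "z": 0, "roll": 0}
    - {"x": -0.25, "y": 0, "z": 0, "roll": 0}
    - {"x": -0.25, "y": 0, "z": 0, "roll": 0}
    - {"x": -0.25, "y": 0, "z": 0, "roll": 0}
    - {"x": -0.25, "y": 0, "z": 0, "roll": 0}
    - {"x": -0.25, "y": 0, "z": 0, "roll": 0}

```text
time_s: 33.85
tool_pos: [439.7, -61.1, 127.3]
orientation: [0.707, 0.707, 0.0, -0.0]
contact_force: [0.2, 0.8, 0.2]
grip_width: 85.2
gripper_force: 0.0
```

Run:
```python
from h import *
f,K,M=cam("top")
for n,p,r in (("L",(640.4,172.5,46),22),("S",(440.8,188.3,46),15)):
    q=proj(p,K,M); m=np.zeros(f.shape[:2],np.uint8); cv2.circle(m,tuple(q.round().astype(int)),r,1,-1); m&=(f.max(2)<60).astype(np.uint8)
    print(n,blob(m,q,K,M,46))
f,K,M=cam("scene")
a=proj((640,172,40),K,M).astype(int); b=proj((441,188,40),K,M).astype(int); print(a,b)
cr=lambda p:cv2.resize(f[p[1]-30:p[1]+30,p[0]-40:p[0]+40],None,fx=5,fy=5,interpolation=cv2.INTER_CUBIC)
cv2.imwrite("pics/s11.png",np.hstack([cr(a),cr(b)])[:,:,::-1])
```

```text
L (array([645.2196868 , 185.14406737]), np.float64(41.901943852755196))
S (array([440.3566355 , 187.65476332]), np.float64(44.04138304097139))
[366 179] [321 147]
```

View pics/s11.png

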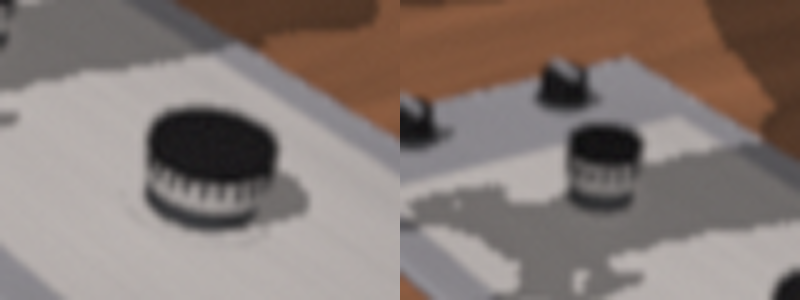

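The crops show both stacks complete and level: the large at left (210,165), the small at right (605,165), each with cup, slotted crown and black cap concentric. The odd large-cap number from the top camera is a partial mask from glare. The arm is clear, so I'm handing in.

```bash
python3 -c "
from workcell import arm
print(arm.sign_off())"
```

```text
the job is handed in; nothing more can be done
None
```

Both burners are back together, each with its crown seated in the cup and the matching cap on top. I handed the job in at about 34 s of the 96 s allowed; the egg cup and salt pot were never touched, and the sign-off returned no verdict.

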